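# Latch a test cassette into its holder

### The job

Two upright cassette holders stand on the table and one already holds a cassette. Press the thumb pad of the empty holder's latch so that the latch springs open, then set the loose cassette in that slot with its low-shouldered end toward the latch and push it fully home, so that the latch snaps shut over the shoulder. Leave the stored cassette latched and the other things on the table where they are.

Things in the scene. Friction and masses are not known exactly. Their poses are not given: they have to be found in the camera images.
- cassette: the loose cassette, 104 x 24 x 84 mm, 0.13 kg, grey with metal side plates, standing on its long edge. Origin: centre of its underside, x along its length, z up. Body 50 mm high at the low -x end (x -52 to -22 mm), 62 mm high from there to x +52; on top a grip rib 60 mm long (x -25 to +35), 14 mm thick, from 62 to 84 mm above the underside
- cassette_grip (a point): middle of the loose cassette's grip rib, 74 mm above its underside, at its x +5 mm
- cassette_low_end (a point): top edge of the loose cassette's low end (its x -52 mm, 50 mm above its underside); this end belongs at the latch
- holder_a: the empty holder, fixed, painted grey, base 190 x 60 mm. Origin: underside, below the slot's middle; x along the slot, z up. Open-topped slot 108 mm long (x -54 to +54), 28 mm wide, floor 16 mm above the table, walls with flared lips to 49 mm (48 mm apart over all), fixed end post at +x to 68 mm, steel latch at the -x end
- holder_a_slot (a point): middle of the empty holder's slot floor, 16 mm above the table; a cassette that is home has its origin here, its axes along the holder's
- latch_a (a joint): hinge angle (rad) of the latch of the empty holder: 0 shut, 0.45 open. Pivot at holder x -63 mm, 26 mm above the table, along y. Over-centre spring: stays shut or open. Pressing the thumb pad down (4 to 8 N) opens it; a cassette pushed down on the tail trips it (4 to 8 N, more than the cassette's weight) and it snaps shut over the low shoulder. Pushing down on the shut nose does not open it
- latch_a_pad (a point): place to press on the empty holder's latch: top of the thumb pad, 8 mm from its outer edge; shut, at holder x -103 mm, 60 mm above the table. The pad is 48 x 26 mm, points away from the slot, moves with the latch, and sinks 16 to 21 mm here until fully open
- latch_a_nose (a point): tip of the latch's nose (bar 8 mm thick) on the empty holder; shut, it bars the slot's end 8 mm inside, underside 68 mm above the table; open, it is clear of the slot
- latch_a_tail (a point): inner end of the same latch's tail (bar 6 mm thick) in the channel of the slot floor; shut, it lies 4 mm below the floor; open, it stands about 16 mm above the floor and meets the cassette's underside
- holder_b: the holder in use, same as holder_a: fixed, painted grey, base 190 x 60 mm. Origin: underside, below the slot's middle; x along the slot, z up. Open-topped slot 108 mm long (x -54 to +54), 28 mm wide, floor 16 mm above the table, walls with flared lips to 49 mm (48 mm apart over all), fixed end post at +x to 68 mm, steel latch at the -x end
- holder_b_slot (a point): middle of the slot floor of the holder in use
- latch_b (a joint): hinge angle (rad) of the latch of the holder in use: 0 shut, 0.45 open. Pivot at holder x -63 mm, 26 mm above the table, along y. Over-centre spring: stays shut or open. Pressing the thumb pad down (4 to 8 N) opens it; it starts shut and must stay so
- stored_cassette: the cassette already latched in the other holder, like the loose one: 104 x 24 x 84 mm, 0.13 kg, grey with metal side plates, standing on its long edge. Origin: centre of its underside, x along its length, z up. Body 50 mm high at the low -x end (x -52 to -22 mm), 62 mm high from there to x +52; on top a grip rib 60 mm long (x -25 to +35), 14 mm thick, from 62 to 84 mm above the underside
- stored_cassette_low_end (a point): top edge of the stored cassette's low end, under the nose of its latch
- tape_roll: roll of clear parcel tape lying flat, 93 mm across, 49 mm high, bystander; origin at the centre of its underside
- stapler: blue and black desk stapler, 132 x 38 x 53 mm, bystander; origin at the centre of its underside
- rubber_stamp: wooden hand stamp standing on its base, 52 x 28 x 76 mm, bystander; origin at the centre of its underside
- weight_200: larger brass check weight, 29 mm across, 30 mm high, bystander; origin at the centre of its underside
Not all that is in view belongs to the job. Leave any blue look-alike of the cassette alone.

How it is judged:
By the outcome, as a careful person would: the job done as asked, in the order asked, and still so for the second after the job is handed in, with the robot touching nothing.
It also fails if it takes over 48 s, if anything falls off the work surface, if the arm or the gripper's body presses on something with over 40 N, if the wrist force passes 120 N, or if a joint passes its speed limit or range.

### The arm

A 7-joint arm with a two-finger parallel gripper is mounted at the origin on a cart in front of the work surface, level with it; the furniture and walls round the work are solid. World frame = base frame: x ahead of the robot, y to its left, z up, the work surface at z = 0. Lengths are in m, angles in rad, forces in N, time in s.
With the tool pointing down it reaches from about 0.35 to 0.9 m from the base axis. Payload 8.1 kg.
Tool frame: the origin (TCP) lies at the centre of the arm's flange, where the gripper is bolted on; the fingertips stand 178 mm ahead of it and the grasp point (between the pads) lies 159 mm ahead of it; z points along the fingers, y is the line along which they close (so a half turn about z gives the same grasp; the last joint's range is limited). The gripper opens to 92 mm and grips with 3 to 60 N. Pads are 19 mm wide; open, the fingers measure 130 mm over their backs; the gripper's body (75 mm by 190 mm) begins 47 mm behind the grasp point.
Start: joints at [1.079, 0.434, 0.025, 1.573, -0.012, 1.134, -0.075], TCP at [0.237, -0.578, 0.405] pointing down, gripper open.
Joint ranges: [-2.62, 2.62], [-0.44, 2.09], [-1.27, 1.32], [0.08, 2.57], [-1.32, 4.46], [0.12, 2], [-2.74, 2.74]. Speed limits (rad/s): [2.22, 2.22, 3.01, 3.01, 3.14, 3.14, 3.14].

### API

Orientations are given as a rotation vector (axis times angle).
In Python, from cell import arm gives the robot as it stands. The module is installed in compiled form; this text tells all that it offers.
- The arm moves only by the shell command python3 -m inch 'ROWS' [FORCE]. ROWS is text: rows parted by semicolons, each of 5 numbers parted by spaces: the shift along the tool's x, y, z in m, then the turn about the tool's z in rad, then the finger opening in m, from 0 to 0.0918. In form: x y z roll fingers; .... A call has 1 to 5 rows; each row is the pose to reach, as a shift and turn from the pose commanded when the call began, along the tool's axes at that moment; what a row does not reach only later rows make up. A row lasts 1/10 s, in which the tool goes at most 50 mm and 8.59 degrees, less where a joint would pass 70% of its speed; a pose out of reach is approached as far as the arm can. A call with a gripper value outside its range is refused whole. The fingers move at their own pace and stop on an object; FORCE is the grip in N (left out, the last holds). Time passes only in rows, so rows that repeat a pose let the fingers close. It gives the time, the measured TCP pose, the force, the opening and the grip force at its end, in the units of the state.
- arm.observe(): the state, without advancing time (a new reading comes with each control period).
- arm.get_image(name): name is "scene" or "top"; returns the picture (480x640x3 uint8, red, green, blue); there is no depth.
- arm.get_calibration(name): a dict with "intrinsics" (3x3 intrinsics, pixels), "distortion" ([k1, k2, p1, p2, k3] as OpenCV has them; the pictures are not rectified), "pose" (4x4, takes a point from camera to world coordinates). Camera axes: x right, y up, looking along -z (the intrinsics and any distortion apply to the point x, -y, -z); pixel columns grow to the right and rows downward; lengths in m; the calibration is good to about 2 mm. A picture is of the moment at which its call begins. get_calibration takes no time and is no camera call.
- arm.sign_off(): hands the job in; it is judged then, once.
Trained networks look in the newest picture that a camera, given by its name, has taken for a name from the list of things; names that differ only in an ending like _2 or _b are one class to them, and where a whole thing is asked for, a point or a joint stands for the part that bears it (a point fixed in the world has none). Each returns a list of dicts, best first, with "conf" (0 to 1); they miss things now and then, are a little off and sometimes report something else, mostly with a low value. They report only what shows in the picture. A call takes as long as a camera call. They do not tell look-alikes from the thing itself.
- arm.look_for(camera, query): "point" ([row, column] in pixels, amid what is visible of it).
- arm.silhouettes(camera, query): "region" (480x640 bool, what is visible of it) and "point" ([row, column] in pixels, amid what is visible of it).
- arm.place_of(camera, query): "point" ([row, column] in pixels: a listed point, or the origin of a listed thing).
The state is a dict: "clock": time; "joints": joint angles; "dq": joint speeds; "joint_efforts": joint torques, N m; "position": TCP position; "ee_rot": TCP orientation; "force": force on the tool from outside, world axes, zero at the start; "ft_torque": the same for the moment, N m; "width": opening from 0.0 (shut) to 1.0 (fully open); "gripper_force": force on a finger pad.
Only numpy, scipy, OpenCV 4.12 (cv2) and the standard library are available. Lean on these libraries where they do the work, as an engineer would, in place of code of your own. Each camera call takes 0.05 s, during which the arm holds its last target. There are 200 camera calls.

## Working session

There is one attempt and no reset: what is moved stays moved. The work goes in short steps, Python scripts to look and compute and a shell command to move; the robot and the scene stay as the last step left them, time stands still between calls to the robot, and variables do not carry over. Pictures are saved under pics/ and viewed, at most 10 in all, crops included, and the job is handed in when it is done.

```bash
mkdir -p pics
cat > h.py <<'E'
import numpy as np, cv2
from cell import arm
def ray(cam,pt):
    c=arm.get_calibration(cam);K=np.array(c["intrinsics"],float);d=np.array(c["distortion"],float);P=np.array(c["pose"])
    u=cv2.undistortPoints(np.array([[[pt[1],pt[0]]]],float),K,d)[0,0]
    v=P[:3,:3]@np.array([u[0],-u[1],-1.]);return P[:3,3],v
def onz(cam,pt,z):
    o,v=ray(cam,pt);return o+v*(z-o[2])/v[2]
def tri(p1,p2):
    (o1,v1),(o2,v2)=ray("scene",p1),ray("top",p2)
    A=np.stack([v1,-v2],1);s=np.linalg.lstsq(A,o2-o1,rcond=None)[0]
    a=o1+s[0]*v1;b=o2+s[1]*v2;return (a+b)/2,np.linalg.norm(a-b)
def proj(cam,X):
    c=arm.get_calibration(cam);K=np.array(c["intrinsics"],float);d=np.array(c["distortion"],float);P=np.array(c["pose"])
    q=(np.atleast_2d(X)-P[:3,3])@P[:3,:3];q=q*[1,-1,-1]
    return cv2.projectPoints(q,np.zeros(3),np.zeros(3),K,d)[0][:,0]
def save(cam,name):
    im=arm.get_image(cam);cv2.imwrite(f"pics/{name}.png",im[:,:,::-1]);return im
E
python3 - <<'E'
from h import *
np.set_printoptions(precision=3,suppress=True)
for c in ("scene","top"):
    save(c,c+"0"); P=np.array(arm.get_calibration(c)["pose"]);print(c,P)
    for q in ("cassette_grip","cassette_low_end","holder_a_slot","latch_a_pad","latch_a_nose","tape_roll","stapler","rubber_stamp","weight_200"):
        z={"cassette_grip":.074,"cassette_low_end":.05,"holder_a_slot":.016,"latch_a_pad":.06,"latch_a_nose":.072}.get(q,0)
        for r in arm.place_of(c,q)[:4]: print(c,q,np.round(r["point"]),round(r["conf"],2),onz(c,r["point"],z)[:2])
print(arm.observe())
E
```

```text
scene [[-0.556  0.487 -0.673 -0.278]
 [-0.831 -0.32   0.455  0.664]
 [ 0.006  0.813  0.583  0.802]
 [ 0.     0.     0.     1.   ]]
scene cassette_grip [248. 184.] 0.79 [0.738 0.381]
scene cassette_grip [304. 264.] 0.77 [0.441 0.311]
scene cassette_low_end [253. 167.] 0.98 [0.775 0.416]
scene cassette_low_end [329. 255.] 0.61 [0.406 0.353]
scene holder_a_slot [250. 324.] 0.71 [0.6   0.034]
scene holder_a_slot [285. 328.] 0.66 [0.469 0.113]
scene latch_a_pad [261. 366.] 0.52 [0.453 0.007]
scene latch_a_nose [263. 340.] 0.57 [0.469 0.08 ]
scene latch_a_nose [252. 401.] 0.53 [ 0.421 -0.08 ]
scene tape_roll [252. 303.] 0.78 [0.641 0.077]
scene tape_roll [249. 328.] 0.57 [0.613 0.011]
scene rubber_stamp [293. 377.] 0.79 [0.393 0.016]
scene weight_200 [284. 328.] 0.63 [0.488 0.101]
scene weight_200 [252. 324.] 0.51 [0.61  0.027]
top [[-0.019  0.985 -0.173  0.344]
 [-1.    -0.019  0.004  0.113]
 [ 0.     0.173  0.985  1.303]
 [ 0.     0.     0.     1.   ]]
top cassette_grip [166. 196.] 0.96 [0.743 0.387]
top cassette_grip [305. 234.] 0.86 [0.433 0.298]
top cassette_grip [290. 433.] 0.38 [ 0.
[... 352 characters left out ...]
]
top tape_roll [309. 236.] 0.73 [0.429 0.306]
top stapler [230. 179.] 0.87 [0.612 0.439]
top rubber_stamp [327. 362.] 0.57 [0.382 0.022]
top weight_200 [325. 364.] 0.73 [0.388 0.018]
top weight_200 [221. 359.] 0.68 [0.626 0.021]
{'clock': 1.0, 'joints': array([ 1.079,  0.434,  0.025,  1.573, -0.012,  1.134, -0.075]), 'dq': array([ 0.001,  0.001, -0.   ,  0.003,  0.   , -0.   ,  0.001]), 'joint_efforts': array([  0.   , -66.768,   0.984, -31.481,  -0.061,   0.033,   0.   ]), 'position': array([ 0.237, -0.578,  0.405]), 'ee_rot': array([3.082, 0.607, 0.   ]), 'force': array([0.662, 0.353, 0.18 ]), 'ft_torque': array([-0.041,  0.04 ,  0.007]), 'gripper_force': 0.0, 'width': 1.0008880132494988}
```

View pics/scene0.png

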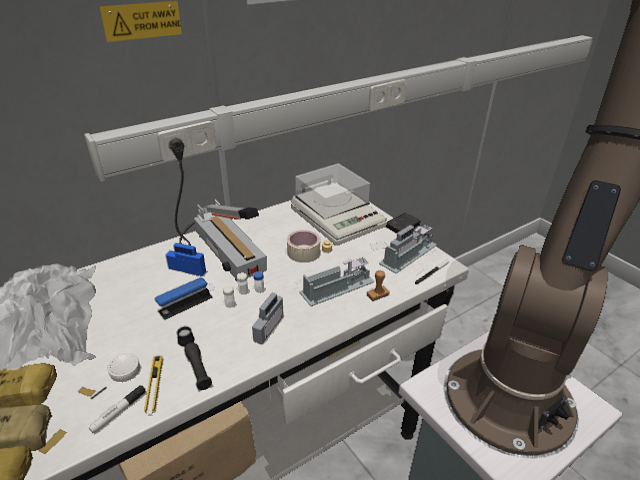

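View pics/top0.png

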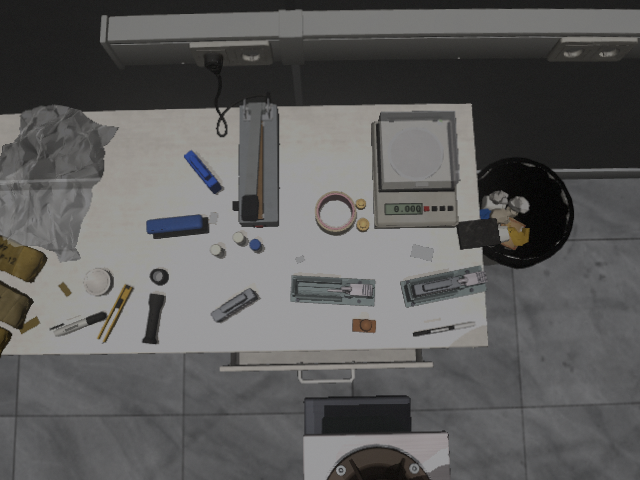

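Candidates for the cassette (top view): grey at (row 305, col 234), which is loose; grey at (287, 440), stored in holder B; blue at (170, 202), the look-alike. I choose the grey one at (305, 234). The empty holder is at (290, 333), with its latch at the right end.

Run:
```python
from h import *
np.set_printoptions(precision=3,suppress=True)
im=cv2.imread("pics/top0.png")
a=cv2.resize(im[255:340,200:385],None,fx=4,fy=4,interpolation=cv2.INTER_CUBIC)
im2=cv2.imread("pics/scene0.png"); b=cv2.resize(im2[250:350,240:400],(740,462),interpolation=cv2.INTER_CUBIC)
cv2.imwrite("pics/crop0.png",cv2.resize(np.vstack([a,b]),(555,600)) if 0 else np.vstack([cv2.resize(a,(560,257)),cv2.resize(b,(560,342))]))
for q,z in (("holder_a",.016),("cassette",.06)):
  for r in arm.silhouettes("top",q)[:3]:
    c=max(cv2.findContours(r["region"].astype(np.uint8),0,2)[0],key=cv2.contourArea)
    bx=cv2.boxPoints(cv2.minAreaRect(c)); print(q,r["conf"],np.round(r["point"]))
    for p in bx: print("   ",np.round(p),onz("top",p[::-1],z)[:2], onz("top",p[::-1],0)[:2])
for q,a,b in (("grip",(304,264),(305,234)),("low",(329,255),(318,213)),("pad",(261,366),(290,369)),("nose",(263,340),(289,337)),("slot",(285,328),(288,323))): print(q,*tri(a,b))
```

```text
holder_a 0.87 [294. 332.]
    [290. 302.] [0.44  0.183] [0.441 0.184]
    [291. 275.] [0.501 0.18 ] [0.503 0.18 ]
    [375. 279.] [ 0.489 -0.011] [ 0.49  -0.012]
    [374. 306.] [ 0.428 -0.006] [ 0.429 -0.007]
holder_a 0.55 [288. 448.]
    [399. 281.] [ 0.483 -0.064] [ 0.485 -0.066]
    [483. 264.] [ 0.517 -0.257] [ 0.519 -0.261]
    [489. 291.] [ 0.456 -0.265] [ 0.457 -0.27 ]
    [405. 308.] [ 0.422 -0.074] [ 0.423 -0.076]
cassette 0.75 [172. 203.]
    [183. 156.] [0.772 0.418] [0.792 0.433]
    [192. 149.] [0.788 0.399] [0.809 0.413]
    [222. 187.] [0.698 0.329] [0.715 0.339]
    [213. 194.] [0.682 0.348] [0.698 0.36 ]
cassette 0.72 [305. 231.]
    [209. 311.] [0.42  0.355] [0.424 0.367]
    [250. 285.] [0.475 0.267] [0.482 0.274]
    [258. 298.] [0.447 0.249] [0.452 0.255]
    [217. 325.] [0.392 0.337] [0.394 0.348]
grip [0.436 0.305 0.073] 0.014249454386303343
low [0.408 0.35  0.045] 0.004048271506837459
pad [0.459 0.006 0.055] 0.004847529365962477
nose [0.464 0.08  0.076] 0.005230711151177241
slot [0.472 0.109 0.012] 0.004053084167395755
```

View pics/crop0.png

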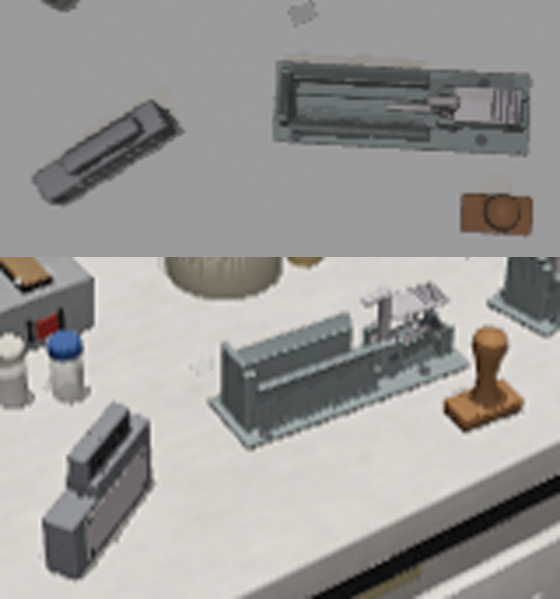

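The crop confirms it: a grey loose cassette with its low end at lower left, around (318, 213). Holder A is empty and its latch pad is at the right, around (290, 369). I'll start toward the pad.

```bash
cat > go.py <<'E'
import sys; from h import *; from scipy.spatial.transform import Rotation as R
x,y,z,yaw=map(float,sys.argv[1:5])   # target TCP, world yaw (deg) of tool y
s=arm.observe(); M=R.from_rotvec(s["ee_rot"]).as_matrix()
cur=np.degrees(np.arctan2(M[1,1],M[0,1])); d=M.T@(np.array([x,y,z])-s["position"])
dy=yaw-cur if "raw" in sys.argv else (yaw-cur+180)%360-180
print("clock",round(s["clock"],2),"pos",s["position"].round(4),"yaw",cur.round(1),"shift",d.round(4),"roll",np.round(-np.radians(dy),3),"F",s["force"].round(1),"w",round(s["width"]*91.8,1),"gf",round(s["gripper_force"],1),"tilt",np.round(M[:2,2],3),"q",s["joints"].round(2))
E
python3 -m inch '0.171 -0.183 0 -0.6 0; 0.171 -0.183 0 -0.6 0; 0.171 -0.183 0 -0.6 0; 0.171 -0.183 0 -0.6 0; 0.171 -0.183 0 -0.6 0' 20; python3 go.py .46 .007 .26 -3.5
```

```text
clock: 1.6
position: [0.3259, -0.3427, 0.4049]
ee_rot: [2.761, 1.498, 0.0]
force: [1.9, -0.5, -0.4]
width: 0.615
gripper_force: 0.0
clock 1.6 pos [ 0.3259 -0.3427  0.4049] yaw -33.0 shift [ 0.3663 -0.0783  0.1448] roll -0.516 F [ 1.9 -0.5 -0.4] w 56.4 gf 0.0 tilt [ 0.    -0.001] q [ 0.87  0.2  -0.21  1.92  0.05  1.03  0.07]
```

```bash
python3 -m inch '0.23 -0.05 0 -0.516 0; 0.23 -0.05 0 -0.516 0; 0.23 -0.05 0 -0.516 0; 0.23 -0.05 0 -0.516 0; 0.23 -0.05 0 -0.516 0'; python3 go.py .46 .007 .26 -3.5
```

```text
clock: 2.1
position: [0.4109, -0.1219, 0.4052]
ee_rot: [2.288, 2.152, 0.001]
force: [0.6, -0.8, -0.0]
width: 0.177
gripper_force: 0.0
clock 2.1 pos [ 0.4109 -0.1219  0.4052] yaw -3.5 shift [0.1316 0.0409 0.1453] roll -0.0 F [ 0.6 -0.8 -0. ] w 16.3 gf 0.0 tilt [0.001 0.   ] q [ 0.58  0.15 -0.46  1.99  0.08  1.02  0.02]
```

```bash
python3 -m inch '0.05 0.015 0 0 0; 0.1 0.03 0.01 0 0; 0.132 0.041 0.05 0 0; 0.132 0.041 0.1 0 0; 0.132 0.041 0.145 0 0'; python3 go.py .46 .007 .26 -3.5
python3 - <<'E'
from h import *
a=save("top","top1")[250:330,320:440];b=save("scene","scene1")[180:300,310:430]
cv2.imwrite("pics/c1.png",np.hstack([cv2.resize(a,(450,300)),cv2.resize(b,(300,300))])[:,:,::-1])
E
```

```text
clock: 2.6
position: [0.4606, 0.0057, 0.2589]
ee_rot: [2.29, 2.149, 0.005]
force: [0.4, -1.4, -0.5]
width: 0.004
gripper_force: 0.0
clock 2.6 pos [0.4606 0.0057 0.2589] yaw -3.6 shift [ 0.0013 -0.0007 -0.0011] roll -0.002 F [ 0.4 -1.4 -0.5] w 0.4 gf 0.0 tilt [0.003 0.001] q [ 0.26  0.41 -0.49  2.1   0.3   0.69 -0.49]
```

View pics/c1.png

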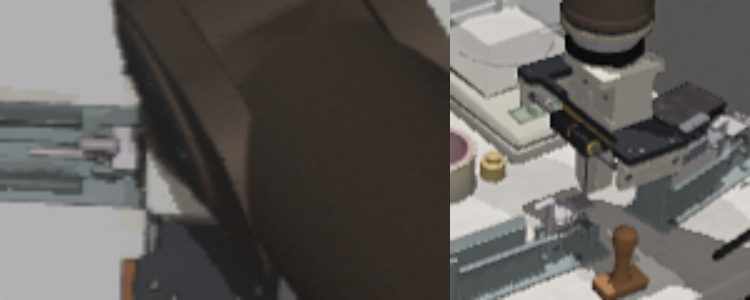

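The fingertip is over the outer part of the pad, clear of the stamp. Next I press.

```bash
python3 -m inch '0.001 0 0.014 0 0; 0.001 0 0.02 0 0; 0.001 0 0.025 0 0; 0.001 0 0.03 0 0'; python3 -m inch '0 0 0.004 0 0; 0 0 0.008 0 0'
```

```text
clock: 3.1
position: [0.4607, 0.0028, 0.2316]
ee_rot: [2.293, 2.141, -0.002]
force: [0.1, -10.8, 7.9]
width: 0.005
gripper_force: 5.6
clock: 3.3
position: [0.4607, 0.0047, 0.223]
ee_rot: [2.293, 2.144, 0.003]
force: [-1.4, -3.7, 17.2]
width: 0.004
gripper_force: 8.7
```

```bash
python3 -m inch '0 0 0.002 0 0; 0 0 -0.02 0 0.0; 0 0 -0.06 0 0.05; 0 0 -0.1 0 0.07'; python3 -m inch '0.05 0.0 0 0 0.07;0.1 0.0 0 0 0.07;0.15 0.0 0 0 0.07; 0.2 0.0 0 0 0.07; 0.25 0 0 0 0.07'; python3 go.py .433 .3 .36 30
python3 - <<'E'
from h import *
np.set_printoptions(precision=3,suppress=True)
a=save("top","top2")[250:330,270:390];b=save("scene","scene2")[220:320,290:410]
cv2.imwrite("pics/c2.png",np.hstack([cv2.resize(a,(420,280)),cv2.resize(b,(336,280))])[:,:,::-1])
E
```

```text
clock: 3.7
position: [0.4597, 0.0054, 0.3233]
ee_rot: [-2.292, -2.147, 0.0]
force: [0.5, -0.7, 0.1]
width: 0.131
gripper_force: 0.0
clock: 4.2
position: [0.4763, 0.2565, 0.3226]
ee_rot: [2.294, 2.146, 0.002]
force: [1.8, -0.0, -1.1]
width: 0.564
gripper_force: 0.0
clock 4.2 pos [0.4763 0.2565 0.3226] yaw -3.8 shift [ 0.0405 -0.0461 -0.0374] roll -0.59 F [ 1.8 -0.  -1.1] w 51.8 gf 0.0 tilt [0.001 0.001] q [-0.17  0.45 -0.57  1.84  0.3   0.93 -0.94]
```

View pics/c2.png

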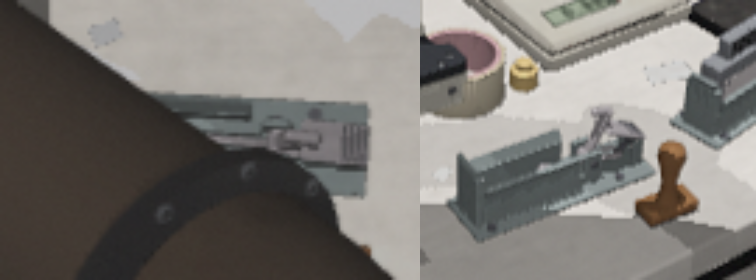

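The latch stands tilted open, nose up and pad sunk. Next the cassette.

```bash
python3 -m inch '0.04 -0.046 0 -0.15 0.07; 0.041 -0.046 0 -0.3 0.07; 0.041 -0.046 0 -0.45 0.07; 0.041 -0.046 0 -0.59 0.07;0.041 -0.046 0 -0.59 0.07'; python3 go.py .434 .3 .244 30
python3 - <<'E'
from h import *
b=save("scene","scene3")[220:370,180:380]
cv2.imwrite("pics/c3.png",cv2.resize(b,(800,600))[:,:,::-1])
E
```

```text
clock: 4.8
position: [0.4333, 0.2983, 0.3222]
ee_rot: [-1.567, -2.723, -0.001]
force: [-0.8, -0.7, 0.1]
width: 0.766
gripper_force: 0.0
clock 4.8 pos [0.4333 0.2983 0.3222] yaw 30.2 shift [0.0011 0.0015 0.0782] roll 0.003 F [-0.8 -0.7  0.1] w 70.4 gf 0.0 tilt [0. 0.] q [-0.17  0.47 -0.73  1.87  0.38  0.94 -0.54]
```

View pics/c3.png

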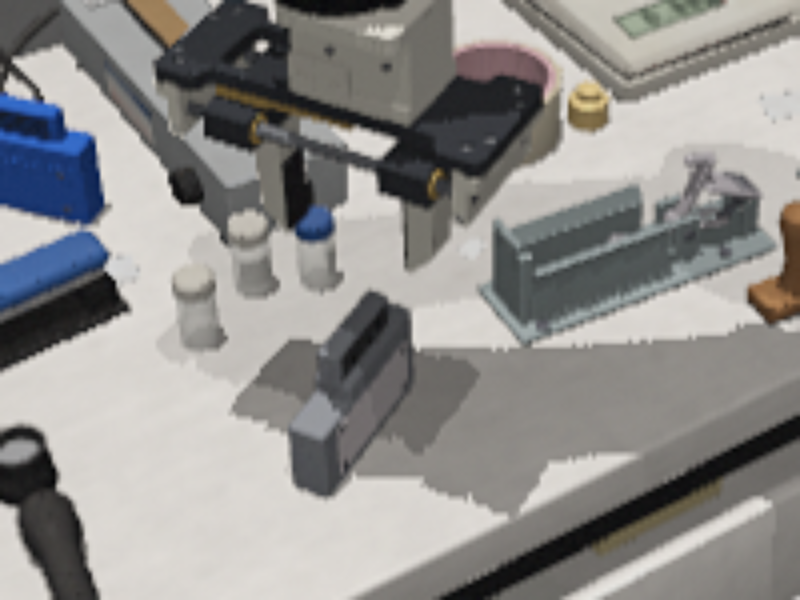

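```bash
python3 -c "
from h import *;print(proj('scene',[[.434,.3,.074],[.434,.3,.084]]),proj('top',[.434,.3,.084]))"
python3 -m inch '0.001 0.001 0.04 0 0.07; 0.001 0.001 0.078 0 0.05; 0.001 0.001 0.078 0 0.01; 0.001 0.001 0.078 0 0.01; 0.001 0.001 0.078 0 0.01' 15;python3 -m inch '0 0 0 0 0.0; 0 0 0 0 0.0; 0 0 0 0 0; 0 0 0 0 0' 45; python3 go.py .434 .3 .244 30
```

```text
[[269.5111253  303.80637975]
 [269.29605471 300.45420919]] [[232.58248552 303.85716198]]
clock: 5.35
position: [0.4341, 0.3004, 0.2456]
ee_rot: [1.572, 2.719, 0.004]
force: [0.0, 0.8, 1.4]
width: 0.462
gripper_force: 0.0
clock: 5.75
position: [0.4338, 0.2998, 0.2442]
ee_rot: [1.571, 2.72, 0.001]
force: [0.2, 0.7, 3.7]
width: 0.149
gripper_force: 44.9
clock 5.75 pos [0.4338 0.2998 0.2442] yaw 30.0 shift [0.0001 0.0002 0.0002] roll 0.0 F [0.2 0.7 3.7] w 13.6 gf 44.9 tilt [0.001 0.   ] q [-0.23  0.57 -0.66  1.94  0.48  0.79 -0.63]
```

```bash
python3 -m inch '0 0 -0.03 0 0; 0 0 -0.08 0 0; 0 0 -0.13 0 0; 0 0 -0.13 -0.14 0; 0 0 -0.13 -0.29 0'; python3 -m inch '0 0 0 -0.15 0; 0 0 0 -0.3 0; 0 0 0 -0.44 0; 0 0 0 -0.59 0; 0 0 0 -0.73 0';python3 -m inch '0 0 0 -0.15 0; 0 0 0 -0.3 0; 0 0 0 -0.44 0; 0 0 0 -0.59 0; 0 0 0 -0.73 0'; python3 go.py .461 .16 .375 176.5
```

```text
clock: 6.25
position: [0.4337, 0.3, 0.3755]
ee_rot: [1.152, 2.92, 0.003]
force: [0.2, -0.9, -1.8]
width: 0.15
gripper_force: 44.8
clock: 6.75
position: [0.4335, 0.2995, 0.3735]
ee_rot: [-0.033, -3.141, 0.001]
force: [0.2, 1.1, -1.2]
width: 0.148
gripper_force: 44.8
clock: 7.25
position: [0.4337, 0.2994, 0.3734]
ee_rot: [1.09, -2.946, 0.001]
force: [0.0, 0.4, -0.8]
width: 0.147
gripper_force: 44.8
clock 7.25 pos [0.4337 0.2994 0.3734] yaw 130.6 shift [ 0.07   -0.1236 -0.0015] roll -0.801 F [ 0.   0.4 -0.8] w 13.5 gf 44.8 tilt [-0.    -0.001] q [ 0.11  0.58 -1.18  1.79  0.58  1.18  1.02]
```

```bash
python3 -m inch '0.02 -0.032 0 -0.15 0; 0.038 -0.065 0 -0.3 0; 0.058 -0.097 0 -0.45 0; 0.077 -0.13 0 -0.6 0; 0.096 -0.161 0 -0.7 0';  python3 go.py .466 .1145 .375 176.5
```

```text
clock: 7.75
position: [0.4645, 0.1133, 0.3736]
ee_rot: [2.034, -2.394, -0.0]
force: [0.1, -0.3, -2.2]
width: 0.146
gripper_force: 44.8
clock 7.75 pos [0.4645 0.1133 0.3736] yaw 170.7 shift [-0.0014 -0.0013 -0.0014] roll -0.101 F [ 0.1 -0.3 -2.2] w 13.4 gf 44.8 tilt [-0. -0.] q [ 0.56  0.52 -1.24  1.9   0.54  1.13  2.08]
```

Reached with joint 7 in range, so no regrasp is needed. Now I trim the roll and look.

```bash
python3 -m inch '-0.001 -0.001 0 -0.101 0; -0.001 -0.001 0 -0.101 0';  python3 go.py .466 .1145 .375 176.5
python3 - <<'E'
from h import *
np.set_printoptions(precision=4,suppress=True)
b=save("scene","scene4"); save("top","top4")
for q in ("cassette_grip","cassette_low_end","latch_a_nose","latch_a_pad","holder_a_slot"):
  for c in("scene","top"):
    for r in arm.place_of(c,q)[:3]: print(c,q,np.round(r["point"],1),round(r["conf"],2))
# predicted points, cassette at nominal grasp: underside z
s=arm.observe();p=s["position"]; zu=p[2]-.244; a=np.radians(86.5);e=np.array([np.cos(a),np.sin(a),0]);n=np.array([-e[1],e[0],0])
o=p.copy();o[2]=zu; o=o-.005*e
H=np.array([.466,.1095,0])
pts=[o+e*x+n*y+[0,0,z] for x,y,z in((-.052,-.012,.05),(-.052,.012,.05),(-.052,.012,0),(.052,.012,0),(.052,.012,.062))]
hp=[H+e*x+n*y+[0,0,z] for x,y,z in((-.103,0,.042),(.054,.024,.049),(.054,-.024,.049),(-.054,.024,.049),(.054,0.024,0.068),(.054,-.024,.068),(.054,0,.016))]
im=b.copy()
for P,col in((pts,(255,0,0)),(hp,(0,255,0))):
  for q in proj("scene",P): cv2.circle(im,tuple(int(round(v*8)) for v in q),6,col,-1,shift=3)
cv2.imwrite("pics/c4.png",cv2.resize(im[190:320,280:440],(800,600 if 0 else 650))[:600,:,::-1])
E
```

```text
clock: 7.95
position: [0.4659, 0.1143, 0.3735]
ee_rot: [2.144, -2.295, -0.0]
force: [-0.8, 0.6, -1.2]
width: 0.153
gripper_force: 44.8
clock 7.95 pos [0.4659 0.1143 0.3735] yaw 176.1 shift [-0.0002 -0.     -0.0015] roll -0.007 F [-0.8  0.6 -1.2] w 14.0 gf 44.8 tilt [-0.001 -0.   ] q [ 0.55  0.52 -1.24  1.89  0.55  1.13  2.17]
scene cassette_grip [249.8 183.5] 0.79
scene cassette_grip [224.8 327.6] 0.63
top cassette_grip [165.2 198.1] 0.69
scene cassette_low_end [251.9 168.9] 0.86
scene cassette_low_end [227.1 352.3] 0.72
top cassette_low_end [149.  188.2] 0.59
scene latch_a_nose [260.2 351.5] 0.44
scene latch_a_pad [264.9 366.8] 0.62
scene latch_a_pad [254.1 299.9] 0.16
scene holder_a_slot [285.7 329. ] 0.64
scene holder_a_slot [258.2 402.6] 0.36
top holder_a_slot [286.8 321.6] 0.68
```

View pics/c4.png

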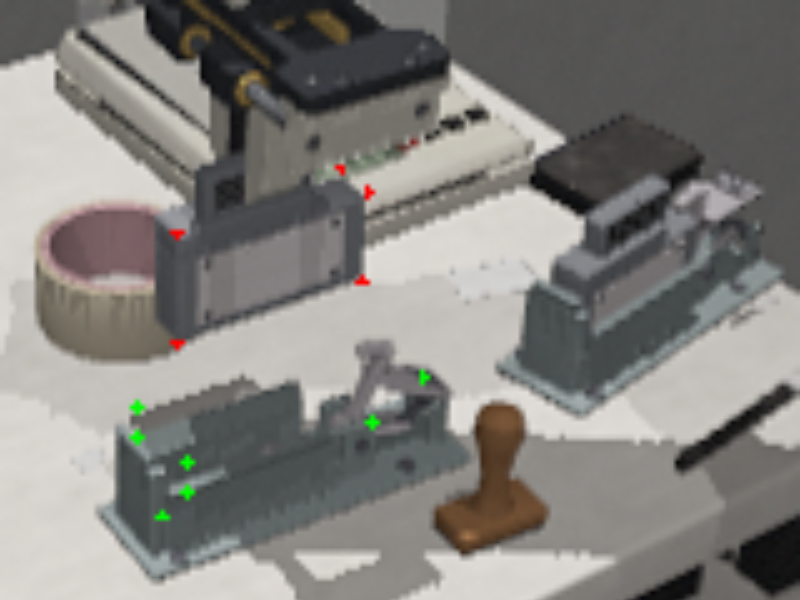

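The cassette hangs level over the slot with its low end toward the open latch. I'll check the alignment with a wireframe overlay.

```bash
cat > wf.py <<'E'
from h import *
def box(x0,x1,y0,y1,z0,z1): return [((x,y,z),(X,Y,Z)) for x in(x0,x1) for y in(y0,y1) for z in(z0,z1) for X in(x0,x1) for Y in(y0,y1) for Z in(z0,z1) if (x!=X)+(y!=Y)+(z!=Z)==1]
CAS=box(-.052,.052,-.012,.012,0,.05)+box(-.022,.052,-.012,.012,.05,.062)+box(-.025,.035,-.007,.007,.062,.084)
HOL=box(-.054,.054,-.024,.024,.0,.049)+box(-.054,.054,-.014,.014,.016,.049)+box(.0535,.054,-.024,.024,.049,.068)
def draw(cam,im,win,k,items):
    r0,r1,c0,c1=win; o=cv2.resize(im[r0:r1,c0:c1],None,fx=k,fy=k,interpolation=cv2.INTER_CUBIC)
    for segs,O,a,col in items:
        e=np.array([np.cos(a),np.sin(a),0]);n=np.array([-e[1],e[0],0])
        for p,q in segs:
            P=proj(cam,[O+e*v[0]+n*v[1]+np.array([0,0,v[2]]) for v in(p,q)])
            P=((P-[c0,r0]+.5)*k).astype(int);cv2.line(o,tuple(map(int,P[0])),tuple(map(int,P[1])),col,1,cv2.LINE_AA)
    return o
E
python3 - <<'E'
from wf import *
s=arm.observe();p=s["position"];a=np.radians(86.5);e=np.array([np.cos(a),np.sin(a),0])
o=np.array([p[0],p[1],p[2]-.244])-.005*e
im=cv2.imread("pics/scene4.png")
cv2.imwrite("pics/c5.png",draw("scene",im,(220,310,295,385),6.6,[(CAS,o,np.radians(86.1),(0,0,255)),(HOL,np.array([.466,.1095,0]),a,(0,255,0))]))
E
```

```text
(no output)
```

View pics/c5.png

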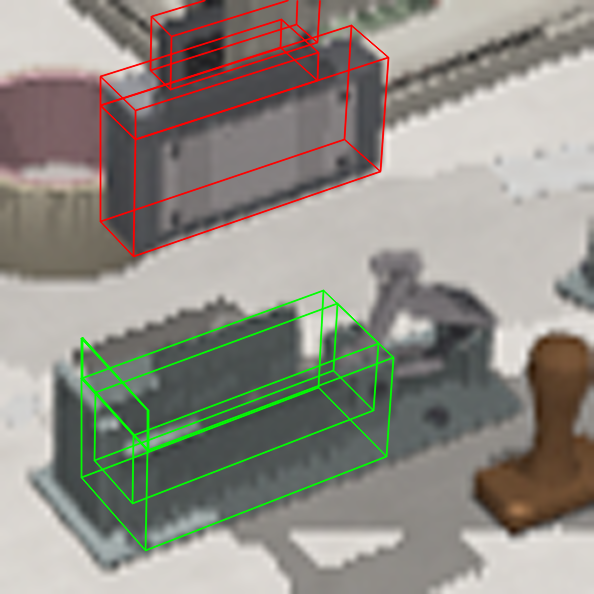

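Run:
```python
from h import *
np.set_printoptions(precision=4,suppress=True)
a=np.radians(86.5);e=np.array([np.cos(a),np.sin(a)]);n=np.array([-e[1],e[0]]);H=np.array([.466,.1095])
def loc(c,p,z):
    w=onz(c,p,z)[:2];return w,(w-H)@e,(w-H)@n
for nm,p,z in(("nearouter",(305.1,311.2),.0),("farouter",(292.2,299.5),.0),("nearright",(280.1,373.3),0)): print(nm,*loc("scene",p,z))
for nm,p,z in(("post inner",(288,296.8),.068),("post outer",(288,291.8),0.068),("base outer",(288,290.5),0.0)): print(nm,*loc("top",p,z))
im=cv2.imread("pics/top0.png",0)
print(im[284:294,286:302]); print(im[270:312,315])
```

```text
nearouter [0.4462 0.1802] 0.06932161517099544 0.024056817358144904
farouter [0.5023 0.1784] 0.07098644077992355 -0.03205581291004828
nearright [ 0.4366 -0.0081] -0.11922448576482357 0.02217940302433025
post inner [0.4668 0.1643] 0.05471653053310114 0.0025798150511881263
post outer [0.467 0.175] 0.0654672113553766 0.0030357080928088034
base outer [0.4738 0.1814] 0.07222434400053777 -0.003378214299127628
[[154 155 155 154 155 110  88  70  62  55  52  62 102 111 111 110]
 [155 154 155 155 155 110  86  69  62  51  47  61 100 108 109 110]
 [154 154 154 154 152 109  81  69  64  48  44  58  73  77  79  81]
 [155 153 154 156 131  97  80  66  64  50  46  62 103 112 113 112]
 [155 155 155 154 141 103  78  65  71  50  47  61 103 112 111 113]
 [153 154 155 155 141 102  75  66  71  50  48  62 103 113 113 113]
 [154 154 154 154 142 104  76  66  77  52  49  55  94 110 103  99]
 [154 154 154 154 122  95  76  65  74  54  52  54  89  97  97 107]
 [154 154 154 155 131  92  72  69  70  50  50  53  90  95  97  97]
 [155 154 154 155 121  97 108 108  80  49  49  55  77  79  76  92]]
[155 155 155 155 143 140 116  84  76  72  74 100  51 109 108 107  91  64
 114 115 114 104 107  94  83  62  64  79  89  67  71 113 111 126 154 153
 155 154 154 155 155 154]
```

```bash
python3 -m inch '0 -0.002 0.03 -0.008 0; 0 -0.002 0.06 -0.008 0; 0 -0.002 0.07 -0.008 0; 0 -0.002 0.077 -0.008 0;0 -0.002 0.084 -0.008 0';  python3 go.py .4678 .1145 .26 176.5
```

```text
clock: 9.05
position: [0.468, 0.1159, 0.2901]
ee_rot: [-2.155, 2.285, -0.0]
force: [0.3, -0.7, -1.6]
width: 0.148
gripper_force: 44.8
clock 9.05 pos [0.468  0.1159 0.2901] yaw 176.6 shift [0.0015 0.0002 0.0301] roll 0.002 F [ 0.3 -0.7 -1.6] w 13.6 gf 44.8 tilt [0.001 0.001] q [ 0.46  0.61 -1.14  1.99  0.68  0.98  2.07]
```

```bash
python3 -m inch '0 0 0.004 0 0; 0 0 0.008 0 0';  python3 go.py .4678 .1145 .26 176.5;  python3 -m inch '0 0 0.004 0 0; 0 0 0.008 0 0';  python3 go.py .4678 .1145 .26 176.5
```

```text
clock: 9.25
position: [0.4681, 0.1156, 0.2822]
ee_rot: [-2.154, 2.285, -0.002]
force: [-0.1, -0.4, -1.6]
width: 0.151
gripper_force: 44.8
clock 9.25 pos [0.4681 0.1156 0.2822] yaw 176.6 shift [0.0012 0.0003 0.0222] roll 0.002 F [-0.1 -0.4 -1.6] w 13.9 gf 44.8 tilt [ 0.001 -0.   ] q [ 0.45  0.62 -1.13  2.    0.69  0.97  2.05]
clock: 9.45
position: [0.4685, 0.1189, 0.2762]
ee_rot: [-2.151, 2.278, 0.002]
force: [-2.5, 14.4, 20.4]
width: 0.151
gripper_force: 45.1
clock 9.45 pos [0.4685 0.1189 0.2762] yaw 176.7 shift [0.0045 0.0005 0.0161] roll 0.004 F [-2.5 14.4 20.4] w 13.8 gf 45.1 tilt [0.005 0.007] q [ 0.44  0.63 -1.12  2.    0.71  0.95  2.04]
```

```bash
python3 -m inch '0 0 -0.004 0 0; 0 0 -0.007 0 0';  python3 go.py .4678 .1145 .26 176.5
python3 - <<'E'
from wf import *
s=arm.observe();p=s["position"];a=np.radians(86.5);e=np.array([np.cos(a),np.sin(a),0])
o=np.array([p[0],p[1],p[2]-.244])-.005*e
im=save("scene","scene6")[:,:,::-1].copy()
A=draw("scene",im,(215,310,295,390),6,[])
B=draw("scene",im,(215,310,295,390),2.2,[(CAS,o,np.radians(86.5),(0,0,255)),(HOL,np.array([.4675,.1095,0]),a,(0,255,0))])
B=cv2.copyMakeBorder(B,0,A.shape[0]-B.shape[0],0,0,cv2.BORDER_CONSTANT)
cv2.imwrite("pics/c6.png",np.hstack([A,B]))
E
```

```text
clock: 9.65
position: [0.4678, 0.1156, 0.2811]
ee_rot: [-2.155, 2.285, -0.001]
force: [0.8, 0.0, -2.4]
width: 0.149
gripper_force: 44.9
clock 9.65 pos [0.4678 0.1156 0.2811] yaw 176.6 shift [ 0.0011 -0.0001  0.0211] roll 0.003 F [ 0.8  0.  -2.4] w 13.7 gf 44.9 tilt [ 0. -0.] q [ 0.45  0.62 -1.12  2.    0.69  0.97  2.05]
```

View pics/c6.png

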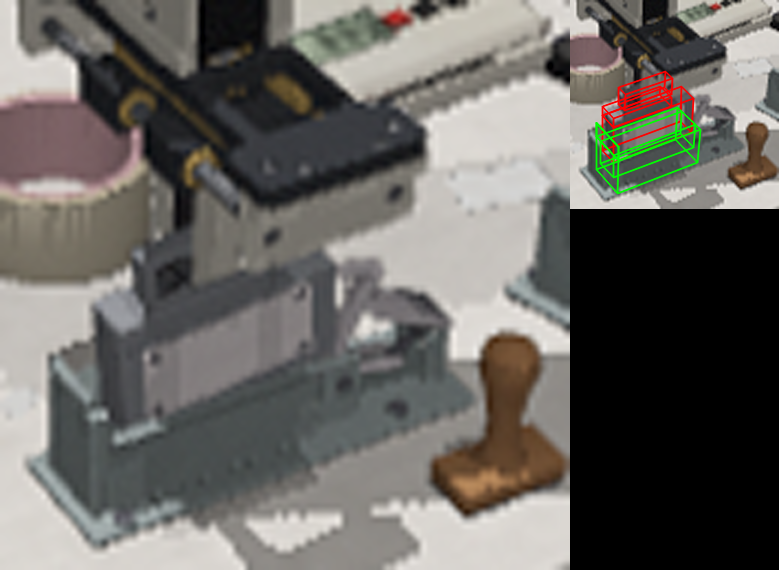

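The cassette is between the walls, but I need its position along the slot. I'll find it by touch, probing toward the end post.

```bash
for i in 1; do python3 -m inch '-0.001 0 0 0 0; -0.002 0 0 0 0; -0.002 0 0 0 0'|sed -n 2,4p; python3 -m inch '-0.001 0 0 0 0; -0.002 0 0 0 0;-0.002 0 0 0 0'|sed -n 2,4p;  done
```

```text
position: [0.4679, 0.1174, 0.2806]
ee_rot: [2.155, -2.286, 0.0]
force: [0.9, -0.8, -1.7]
position: [0.468, 0.1197, 0.2807]
ee_rot: [-2.155, 2.285, -0.0]
force: [1.0, 0.2, -3.2]
```

```bash
python3 -m inch '-0.001 0 0 0 0; -0.002 0 0 0 0; -0.002 0 0 0 0'|sed -n 2,4p; python3 -m inch '-0.001 0 0 0 0; -0.002 0 0 0 0;-0.002 0 0 0 0'|sed -n 2,4p
```

```text
position: [0.4681, 0.1217, 0.2807]
ee_rot: [-2.155, 2.285, -0.0]
force: [1.7, -0.1, -2.5]
position: [0.4682, 0.1236, 0.2808]
ee_rot: [-2.155, 2.285, -0.0]
force: [1.1, 0.0, -2.1]
```

```bash
python3 -m inch '-0.001 0 0 0 0; -0.002 0 0 0 0; -0.002 0 0 0 0'|sed -n 2,4p; python3 -m inch '-0.001 0 0 0 0; -0.002 0 0 0 0;-0.002 0 0 0 0'|sed -n 2,4p
```

```text
position: [0.4683, 0.1253, 0.2807]
ee_rot: [2.155, -2.285, 0.001]
force: [0.5, -1.2, -0.4]
position: [0.4684, 0.1262, 0.2806]
ee_rot: [2.152, -2.285, 0.003]
force: [0.7, -7.9, 4.3]
```

```bash
python3 -m inch '0.0045 0 0 0 0; 0.0045 0 0 0 0';  python3 -m inch '0 0 0.003 0 0; 0 0 0.006 0 0; 0 0 0.008 0 0';python3 go.py .4678 .1232 .26 176.5
```

```text
clock: 11.7
position: [0.4682, 0.1228, 0.2807]
ee_rot: [-2.155, 2.286, 0.0]
force: [1.0, -0.9, -2.0]
width: 0.152
gripper_force: 44.9
clock: 12.0
position: [0.4682, 0.1236, 0.2727]
ee_rot: [-2.155, 2.284, 0.001]
force: [0.2, 0.8, 4.2]
width: 0.144
gripper_force: 44.9
clock 12.0 pos [0.4682 0.1236 0.2727] yaw 176.7 shift [0.0004 0.0004 0.0127] roll 0.003 F [0.2 0.8 4.2] w 13.2 gf 44.9 tilt [0.    0.001] q [ 0.42  0.64 -1.11  2.    0.71  0.96  2.03]
```

Past the earlier obstruction, with only light tail force. I keep pushing down.

```bash
python3 -m inch '0 0 0.003 0 0; 0 0 0.006 0 0'|sed -n 2,4p;  python3 -m inch '0 0 0.002 0 0; 0 0 0.004 0 0'|sed -n 2,4p; python3 go.py .4678 .1232 .26 176.5
```

```text
position: [0.4682, 0.1235, 0.2667]
ee_rot: [-2.155, 2.285, 0.001]
force: [1.0, 2.2, 1.8]
position: [0.4682, 0.1227, 0.2625]
ee_rot: [2.155, -2.285, 0.001]
force: [-1.0, -5.3, 20.8]
clock 12.4 pos [0.4682 0.1227 0.2625] yaw 176.6 shift [-0.0004  0.0004  0.0025] roll 0.002 F [-1.  -5.3 20.8] w 14.0 gf 45.0 tilt [-0.    -0.001] q [ 0.41  0.65 -1.09  2.01  0.73  0.94  2.01]
```

```bash
python3 -m inch '0 0 0.001 0 0; 0 0 0.001 0 0'|sed -n 2,4p; python3 -m inch '0 0 -0.001 0 0.01; 0 0 -0.001 0 0.03; 0 0 -0.001 0 0.045; 0 0 -0.001 0 0.045'|sed -n 2,5p; python3 -m inch '0 0 -0.04 0 0.05; 0 0 -0.09 0 0.05; 0 0 -0.14 0 0.05; 0 0 -0.14 0 0.05'|sed -n 2,5p
python3 - <<'E'
from wf import *
im=save("scene","scene7")[:,:,::-1].copy()
cv2.imwrite("pics/c7.png",draw("scene",im,(215,310,290,415),6,[]))
for q in("latch_a_pad","latch_a_nose","cassette_grip","cassette_low_end"):
  for r in arm.place_of("scene",q)[:4]: print(q,np.round(r["point"],1),round(r["conf"],2))
E
```

```text
position: [0.4683, 0.1227, 0.2623]
ee_rot: [2.154, -2.286, 0.003]
force: [-2.3, -4.0, 15.1]
position: [0.4679, 0.1228, 0.2624]
ee_rot: [2.155, -2.285, -0.0]
force: [0.0, -0.1, -0.5]
width: 0.362
position: [0.469, 0.125, 0.4084]
ee_rot: [-2.151, 2.279, -0.006]
force: [0.6, -1.1, -0.4]
width: 0.543
latch_a_pad [261.7 366. ] 0.59
latch_a_nose [262.5 344.8] 0.6
cassette_grip [264.  319.5] 0.86
cassette_grip [249.3 183.8] 0.68
cassette_low_end [262.6 345.8] 0.71
cassette_low_end [253.4 167.9] 0.68
cassette_low_end [291.3 377.8] 0.45
cassette_low_end [255.  301.4] 0.4
```

View pics/c7.png

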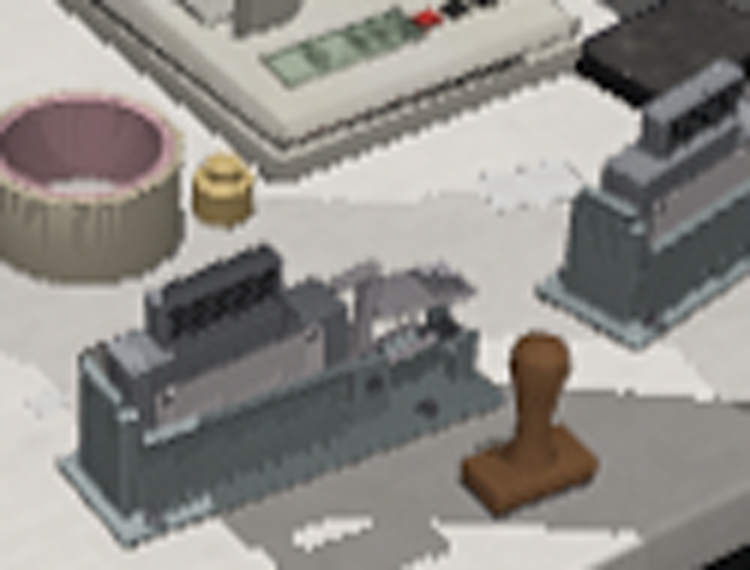

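Picture: the nose is over the low shoulder and the pad is level again at (262, 366), as it was at the start. The push stopped about 2 mm above nominal, so I'll press on the rib with closed fingertips to check that it's fully home.

```bash
python3 -m inch '0 0 0.02 0 0; 0 0 0.04 0 0; 0 0 0.06 0 0; 0 0 0.08 0 0; 0 0 0.08 0 0' 20; python3 -m inch '0 0 0.01 0 0; 0 0 0.025 0 0; 0 0 0.035 0 0; 0 0 0.038 0 0;0 0 0.041 0 0'; python3 go.py .468 .1228 .278 176.5
```

```text
clock: 14.15
position: [0.467, 0.1222, 0.3195]
ee_rot: [2.153, -2.281, -0.005]
force: [0.1, -0.4, 0.4]
width: 0.157
gripper_force: 0.0
clock: 14.65
position: [0.4681, 0.1229, 0.2815]
ee_rot: [2.155, -2.285, 0.0]
force: [-2.4, -6.4, 14.0]
width: 0.004
gripper_force: 7.2
clock 14.65 pos [0.4681 0.1229 0.2815] yaw 176.6 shift [0.0001 0.0001 0.0035] roll 0.003 F [-2.4 -6.4 14. ] w 0.4 gf 7.2 tilt [-0.    -0.001] q [ 0.41  0.6  -1.07  1.99  0.66  0.95  2.08]
```

```bash
python3 -m inch '0 0 0.001 0 0; 0 0 0.002 0 0'|sed -n 2,4p; python3 -m inch '0 0 0.001 0 0; 0 0 0.001 0 0'|sed -n 2,4p
```

```text
position: [0.4683, 0.1231, 0.28]
ee_rot: [-2.155, 2.285, -0.001]
force: [0.1, 0.6, 1.4]
position: [0.4681, 0.1231, 0.2787]
ee_rot: [-2.155, 2.285, 0.0]
force: [0.6, -0.2, -1.1]
```

```bash
python3 -m inch '0 0 0.001 0 0; 0 0 0.001 0 0'|sed -n 2,4p; python3 -m inch '0 0 0.001 0 0; 0 0 0.002 0 0'|sed -n 2,4p
```

```text
position: [0.4684, 0.1232, 0.2784]
ee_rot: [-2.155, 2.285, -0.001]
force: [-1.5, -1.4, 8.1]
position: [0.4691, 0.1236, 0.2781]
ee_rot: [-2.153, 2.285, -0.005]
force: [-4.5, -9.0, 44.8]
```

That's a firm stop at exactly the nominal height: the cassette dropped the last 3 mm and is home. I'll retreat and check the latches by comparing images numerically, since all 10 pictures are used.

```bash
python3 -m inch '0 0 -0.01 0 0; 0 0 -0.05 0 0; 0 0 -0.1 0 0; 0 0 -0.15 0 0; 0 0 -0.15 0 0'; python3 -m inch '-0.05 0 0 0 0; -0.1 0 0 0 0; -0.15 0 0 0 0; -0.15 0 0 0 0'|sed -n 2,4p
python3 - <<'E'
from h import *
save("scene","scene8");save("top","top8")
g=lambda n:cv2.GaussianBlur(cv2.imread(f"pics/{n}.png"),(3,3),0).astype(float)
n=g("scene8")
for nm in("scene0","scene2","scene7"):
  for w,(a,b,c,d) in dict(pad=(255,272,353,372),nose=(256,272,342,353),cass=(255,290,300,345),B=(215,270,380,440),stamp=(268,302,365,392)).items(): print(nm,w,round(np.abs(n-g(nm))[a:b,c:d].mean(),1),end="; ")
  print()
for c in("scene","top"):
 for q in("latch_a_pad","latch_a_nose","cassette_grip","tape_roll","rubber_stamp","stapler","weight_200"):
  print(c,q,[(np.round(r["point"],1).tolist(),round(r["conf"],2)) for r in arm.place_of(c,q)[:3]])
E
```

```text
clock: 15.95
position: [0.469, 0.1251, 0.4317]
ee_rot: [-2.15, 2.279, -0.006]
force: [-0.5, -0.2, -0.5]
width: 0.003
gripper_force: 0.0
position: [0.474, 0.2805, 0.4263]
ee_rot: [-2.165, 2.271, 0.007]
force: [-0.0, 0.9, -0.1]
scene0 pad 8.9; scene0 nose 21.2; scene0 cass 38.9; scene0 B 4.4; scene0 stamp 23.2; 
scene2 pad 31.6; scene2 nose 37.4; scene2 cass 33.2; scene2 B 2.9; scene2 stamp 13.0; 
scene7 pad 21.3; scene7 nose 26.4; scene7 cass 14.1; scene7 B 4.3; scene7 stamp 15.9; 
scene latch_a_pad [([259.4, 365.1], 0.74)]
scene latch_a_nose [([262.9, 340.8], 0.47)]
scene cassette_grip [([249.0, 186.0], 0.85), ([264.1, 323.9], 0.75)]
scene tape_roll [([254.2, 304.4], 0.72), ([248.8, 326.0], 0.6)]
scene rubber_stamp [([292.1, 377.3], 0.73)]
scene stapler [([306.0, 184.5], 0.67), ([262.7, 344.3], 0.42)]
scene weight_200 [([258.7, 365.7], 0.69), ([250.9, 327.7], 0.59)]
top latch_a_pad []
top latch_a_nose []
top cassette_grip [([167.3, 199.1], 0.87)]
top tape_roll [([213.5, 336.1], 0.88)]
top rubber_stamp [([281.9, 458.5], 0.74)]
top stapler []
top weight_200 [([225.5, 356.4], 0.65)]
```

```bash
python3 -c "
from cell import arm;print(arm.sign_off())"
```

```text
the job is handed in; nothing more can be done
None
```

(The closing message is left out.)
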